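Set the stock tags of the lemon bins

ROBOT

A 6-joint arm with a two-finger parallel gripper is mounted at the origin on the work surface. World frame = base frame: x ahead of the robot, y to its left, z up, the work surface at z = 0. Lengths are in m, angles in degrees, forces in N, time in s.
With the tool pointing down it reaches from about 0.25 to 0.725 m from the base axis. Payload 9.7 kg.
Tool frame: the origin (TCP) lies midway between the tips of the shut fingers; the grasp point (between the pads) lies 19 mm behind it; z points along the fingers, y is the line along which they close (so a half turn about z gives the same grasp; the last joint's range is limited). The gripper opens to 85 mm and grips with 20 to 120 N. Pads are 22 mm wide; open, the fingers measure 114 mm over their backs; the gripper's body (76 mm by 85 mm) begins 54 mm behind the grasp point. The pads swing forward as they close: fully open they stand 13 mm farther back than shut.
Start: joints at [-72.88, 4.979, 10.078, 95.1, 0, 90], TCP at [0.162, -0.526, 0.231] pointing down, gripper open.
Joint ranges: [-179.16, 179.16], [-48.56, 103.87], [-65.8, 70.77], [-126.05, 130.52], [-82.76, 87.17], [-180, 180]. Speed limits (degrees/s): [127.2, 127.2, 147.25, 180, 180, 180].

INTERFACE

Orientations are given as [roll, pitch, yaw] about the fixed x, y, z axes, in that order (R = Rz(yaw) Ry(pitch) Rx(roll)).
In Python, from workcell import bot gives the robot as it stands.
- The arm moves only by the shell command python3 -m crank 'ROWS' [FORCE]. ROWS is JSON, a list of rows, each an object with "gripper": the finger opening in mm, from 0 to 85.4; "travel": the shift along the tool's x, y, z in mm, a list of three; "twist": the turn, a rotation vector about the tool's x, y, z in rad, a list of three. In form: [{"gripper": gripper, "travel": [tx, ty, tz], "twist": [rx, ry, rz]}, ...]. A call has 1 to 12 rows; each row shifts and turns the commanded pose from where the row before left it, along the tool's axes as they then stand; what a row does not reach is not made up. A row lasts 1/8 s, in which the tool goes at most 62.5 mm and 10.7 degrees, less where a joint would pass 70% of its speed; a pose out of reach is approached as far as the arm can. A call is refused whole if a number of a shift passes 62.5 or a number of a turn 0.188, either way. A call with a gripper value outside its range is refused whole. The fingers move at their own pace and stop on an object; FORCE is the grip in N (left out, the last holds). Time passes only in rows, so rows that do not move let the fingers close. It gives the time, the measured TCP pose, the force, the opening and the grip force at its end, in the units of the state.
- bot.get_obs(): the state, without advancing time (a new reading comes with each control period).
- bot.camera(name): name is "side" or "top"; returns the picture (480x640x3 uint8, red, green, blue); there is no depth.
- bot.calibration(name): a dict with "vfov" (degrees; the focal length in pixels is half the picture's height over the tangent of half this angle, whatever the lens; pixels are square), "cx", "cy" (the principal point, pixels), "camera_from_world" (4x4, takes a point from world to camera coordinates). Camera axes: x right, y down, z forward; pixel columns grow to the right and rows downward; lengths in m; the calibration is good to about 2 mm. A picture is of the moment at which its call begins. calibration takes no time and is no camera call.
- bot.job_done(): hands the job in; it is judged then, once.
The state is a dict: "time": time; "q": joint angles; "qd": joint speeds; "joint_efforts": joint torques, N m; "ee_pos": TCP position; "tcp_rot": TCP orientation; "wrist_force": force on the tool from outside, world axes, zero at the start; "torque": the same for the moment, N m; "opening": finger opening in m; "grasp_force": force on a finger pad.
Only numpy, scipy, OpenCV 4.12 (cv2) and the standard library are available. Lean on these libraries where they do the work, as an engineer would, in place of code of your own. Each camera call takes 0.05 s, during which the arm holds its last target. There are 200 camera calls.

TASK

On the prep counter each steel bin has a hinged stock tag in front of it. With a fingertip, gently push over the tags that are wrong, so that every bin heaped full has its tag leaning towards it (round disc facing up) and any nearly empty bin has its tag leaning away from it (two bars facing up). Only push the tags: leave the bins and everything else standing where they are.

Things in the scene. Friction and masses are not known exactly. Their poses are not given: they have to be found in the camera images.
- rail: flat aluminium strip on the counter, fixed, 90 x 460 x 4 mm, with the four tag stands on it in a row at 120 mm pitch along its y axis; origin at the middle of its underside; its x axis points from the stands to the row of bins, z up
- stand_a: dark steel stand of tag a, fixed on the strip at any of the four places: foot 36 x 84 mm, two ears at its sides, 16 mm deep, up to 46 mm above the counter; origin at counter height right below the hinge; x axis points to the bin that the tag stands for (bin centre about 170 mm from the origin, bin wall from about 110 mm), y along the hinge; hinge axis at z = 40 mm
- tag_a (a joint): lean of tag a, rad: 0 upright, +0.6 leaning on its stop towards its bin (disc face up), -0.6 leaning on its stop away from the bin (two-bar face up); it swings freely, so pushed past upright it falls over to the other stop by itself
- tag_a_edge (a point): middle of the free edge of tag a, 65 mm from the hinge axis. The tag is a white plate 64 wide, 63 high, 4 mm thick, about 30 g, with a round black disc on the face turned from the bin and two upright black bars on the face turned to the bin; leaning on a stop, its free edge is 37 mm to that side of the hinge and 94 mm above the counter
- stand_b: dark steel stand of tag b, fixed on the strip at any of the four places: foot 36 x 84 mm, two ears at its sides, 16 mm deep, up to 46 mm above the counter; origin at counter height right below the hinge; x axis points to the bin that the tag stands for (bin centre about 170 mm from the origin, bin wall from about 110 mm), y along the hinge; hinge axis at z = 40 mm
- tag_b (a joint): lean of tag b, rad: 0 upright, +0.6 leaning on its stop towards its bin (disc face up), -0.6 leaning on its stop away from the bin (two-bar face up); it swings freely, so pushed past upright it falls over to the other stop by itself
- tag_b_edge (a point): middle of the free edge of tag b, 65 mm from the hinge axis. The tag is a white plate 64 wide, 63 high, 4 mm thick, about 30 g, with a round black disc on the face turned from the bin and two upright black bars on the face turned to the bin; leaning on a stop, its free edge is 37 mm to that side of the hinge and 94 mm above the counter
- stand_c: dark steel stand of tag c, fixed on the strip at any of the four places: foot 36 x 84 mm, two ears at its sides, 16 mm deep, up to 46 mm above the counter; origin at counter height right below the hinge; x axis points to the bin that the tag stands for (bin centre about 170 mm from the origin, bin wall from about 110 mm), y along the hinge; hinge axis at z = 40 mm
- tag_c (a joint): lean of tag c, rad: 0 upright, +0.6 leaning on its stop towards its bin (disc face up), -0.6 leaning on its stop away from the bin (two-bar face up); it swings freely, so pushed past upright it falls over to the other stop by itself
- tag_c_edge (a point): middle of the free edge of tag c, 65 mm from the hinge axis. The tag is a white plate 64 wide, 63 high, 4 mm thick, about 30 g, with a round black disc on the face turned from the bin and two upright black bars on the face turned to the bin; leaning on a stop, its free edge is 37 mm to that side of the hinge and 94 mm above the counter
- stand_d: dark steel stand of tag d, fixed on the strip at any of the four places: foot 36 x 84 mm, two ears at its sides, 16 mm deep, up to 46 mm above the counter; origin at counter height right below the hinge; x axis points to the bin that the tag stands for (bin centre about 170 mm from the origin, bin wall from about 110 mm), y along the hinge; hinge axis at z = 40 mm
- tag_d (a joint): lean of tag d, rad: 0 upright, +0.6 leaning on its stop towards its bin (disc face up), -0.6 leaning on its stop away from the bin (two-bar face up); it swings freely, so pushed past upright it falls over to the other stop by itself
- tag_d_edge (a point): middle of the free edge of tag d, 65 mm from the hinge axis. The tag is a white plate 64 wide, 63 high, 4 mm thick, about 30 g, with a round black disc on the face turned from the bin and two upright black bars on the face turned to the bin; leaning on a stop, its free edge is 37 mm to that side of the hinge and 94 mm above the counter
- bin_full_a: full bin: loose open steel bin 106 x 106 mm, 75 mm high, heaped with lemons to about 120 mm above the counter; origin at the middle of its underside
- bin_full_b: another full bin: same steel bin, heaped with lemons above the rim (about 120 mm); origin at the middle of its underside
- bin_full_c: the third full bin: same steel bin, heaped with lemons above the rim (about 120 mm); origin at the middle of its underside
- bin_low: the nearly empty bin: same steel bin with two lemons on its floor; origin at the middle of its underside
- shaker: aluminium spice shaker, 38 mm across, 75 mm high, loose, standing between the second and third tag on the bin side; origin under its centre
- jar: small amber jar, 40 mm across, 60 mm high, loose, standing between the two leftmost tags on the robot's side; origin under its centre
- can: plain drink can, 66 mm across, 115 mm high, loose, beyond the right end of the row; origin under its centre
- cup: clear plastic cup, 76 mm across, 85 mm high, loose, beyond the left end of the row; origin under its centre
- spatula: spatula lying loose on the counter near the robot on its right; origin within its length, at counter height

How it is judged (in metres and radians):
At the end, for the whole second after the job is handed in: all four tags rest leaning on the proper side, more than 0.5 rad from upright (stops at 0.6): towards the bin for the three full bins, away from it for the nearly empty one; bins and other loose things are within 20 mm of where they stood (((horizontal distance between any of bin_full_a, bin_full_b, bin_full_c and stand_a below 0.19 m and value of joint tag_a above 0.5 rad) or (horizontal distance between bin_low and stand_a below 0.19 m and value of joint tag_a below -0.5 rad)) and velocity of joint tag_a between -0.2 and 0.2 rad/s and ((horizontal distance between any of bin_full_a, bin_full_b, bin_full_c and stand_b below 0.19 m and value of joint tag_b above 0.5 rad) or (horizontal distance between bin_low and stand_b below 0.19 m and value of joint tag_b below -0.5 rad)) and velocity of joint tag_b between -0.2 and 0.2 rad/s and ((horizontal distance between any of bin_full_a, bin_full_b, bin_full_c and stand_c below 0.19 m and value of joint tag_c above 0.5 rad) or (horizontal distance between bin_low and stand_c below 0.19 m and value of joint tag_c below -0.5 rad)) and velocity of joint tag_c between -0.2 and 0.2 rad/s and ((horizontal distance between any of bin_full_a, bin_full_b, bin_full_c and stand_d below 0.19 m and value of joint tag_d above 0.5 rad) or (horizontal distance between bin_low and stand_d below 0.19 m and value of joint tag_d below -0.5 rad)) and velocity of joint tag_d between -0.2 and 0.2 rad/s and distance of each of bin_full_a, bin_full_b, bin_full_c, bin_low, shaker, jar, can, cup, spatula from where it was at the start of the episode below 0.02 m); the robot touches nothing.
It fails at once if a bin is pushed aside, lifted or carried (more than 20 mm) or tipped (distance of any of bin_full_a, bin_full_b, bin_full_c, bin_low from where it was at the start of the episode above 0.02 m or angle between any of bin_full_a, bin_full_b, bin_full_c, bin_low's own z axis and vertical above 0.3 rad).
It fails at once if another loose thing is moved more than 20 mm, lifted or tipped over (distance of any of shaker, jar, can, cup, spatula from where it was at the start of the episode above 0.02 m or angle between any of shaker, jar, can, cup's own z axis and vertical above 0.3 rad).
It fails at once if a tag or its stand is pressed or squeezed with more than 20 N (contact force between any of the arm, the fingers and stand_a above 20 N or contact force between any of the arm, the fingers and stand_b above 20 N or contact force between any of the arm, the fingers and stand_c above 20 N or contact force between any of the arm, the fingers and stand_d above 20 N).
It also fails if it takes over 64 s, if anything falls off the work surface, if the arm or the gripper's body presses on something with over 40 N, if the wrist force passes 120 N, or if a joint passes its speed limit or range.

## Working session

There is one attempt and no reset: what is moved stays moved. The work goes in short steps, Python scripts to look and compute and a shell command to move; the robot and the scene stay as the last step left them, time stands still between calls to the robot, and variables do not carry over. Pictures are saved under pics/ and viewed, at most 10 in all, crops included, and the job is handed in when it is done.

```bash
mkdir -p pics
python3 - <<'E'
from workcell import bot
import cv2
for n in("top","side"):
    cv2.imwrite(f"pics/{n}0.png",bot.camera(n)[:,:,::-1]); c=bot.calibration(n); print(n,c)
o=bot.get_obs();print(o["time"],o["ee_pos"],o["tcp_rot"],o["opening"])
E
```

```text
top {'vfov': 51.09026617737747, 'cx': 317.57042360060797, 'cy': 242.90987462590448, 'camera_from_world': array([[-0.01270857, -0.99976517, -0.01755259,  0.04304283],
       [-0.98340069,  0.01567426, -0.1807689 ,  0.53113989],
       [ 0.18100158,  0.01496391, -0.98336896,  0.96200935],
       [ 0.        ,  0.        ,  0.        ,  1.        ]])}
side {'vfov': 49.626734556628946, 'cx': 316.4157898672269, 'cy': 242.41285810093999, 'camera_from_world': array([[-0.83817071, -0.54529847,  0.0109292 ,  0.43732447],
       [-0.39914402,  0.59961626, -0.69364572,  0.24379309],
       [ 0.37169062, -0.58575585, -0.72023341,  1.02580846],
       [ 0.        ,  0.        ,  0.        ,  1.        ]])}
0.1 [ 0.1618269  -0.52546473  0.23065634] [-1.79933105e+02  3.94871772e-03  1.71192982e+01] 0.08570967316582417
```

View pics/top0.png

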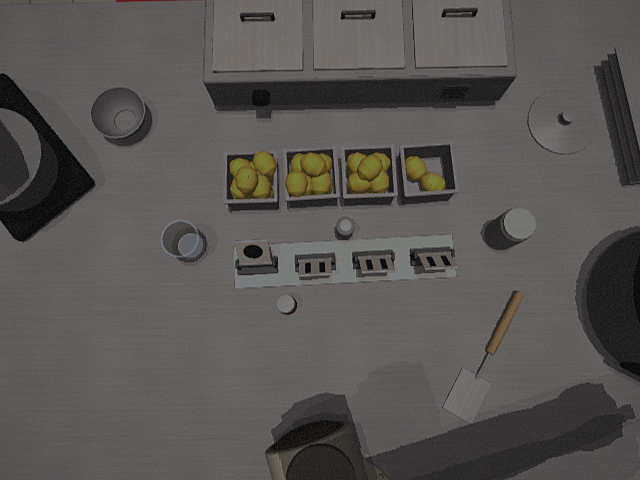

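View pics/side0.png

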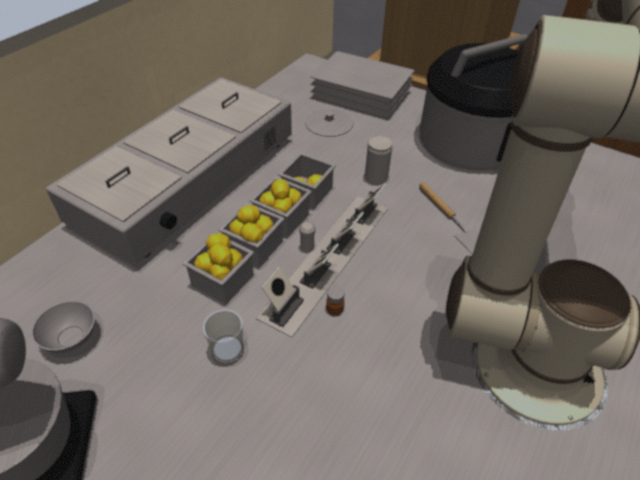

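The top view shows the leftmost tag with its disc up (253,252) and the other three with bars up: (315,268), (374,264), (434,261). The lemon-heaped bins are at (251,178), (311,175) and (369,173), and the nearly empty one is at (428,172). So the two middle tags are wrong and need pushing towards +x, away from the robot.

```bash
cat > h.py <<'E'
from workcell import bot
import cv2,numpy as np
def ray(n,uv,z):
    c=bot.calibration(n);f=240/np.tan(np.radians(c["vfov"]/2));T=c["camera_from_world"];R=T[:3,:3]
    o=-R.T@T[:3,3];uv=np.atleast_2d(np.float64(uv))
    d=np.c_[(uv[:,0]-c["cx"])/f,(uv[:,1]-c["cy"])/f,np.ones(len(uv))]@R
    return o+d*((z-o[2])/d[:,2])[:,None]
E
python3 - <<'E'
from h import *
im=cv2.imread("pics/top0.png");roi=im[225:300,225:465]
print(roi[50,15],roi[65,15],im[300,400],im[268,338])
g=cv2.cvtColor(im,cv2.COLOR_BGR2GRAY)
m=np.zeros_like(g);m[228:295,225:465]=(g[228:295,225:465]>150)*255
m=cv2.morphologyEx(m,cv2.MORPH_CLOSE,np.ones((15,15)))
c=max(cv2.findContours(m,0,2)[0],key=cv2.contourArea)
r=cv2.minAreaRect(c);b=cv2.boxPoints(r);print(r,b)
w=ray("top",b,.004);print(w.round(4));ctr=w.mean(0)
L=w[:,:2];e=[L[1]-L[0],L[2]-L[1]];a=max(e,key=np.linalg.norm);print([np.linalg.norm(x) for x in e]);a=a/np.linalg.norm(a);a*=np.sign(a[1])
print("yaw",np.degrees(np.arctan2(-a[0],a[1])))
for k in(1.5,.5,-.5,-1.5):print(ctr[:2]+a*.12*k)
print("edges",ray("top",[[315,277],[374,274],[436,271]],.094).round(4))
cv2.imwrite("pics/crop.png",cv2.resize(im[225:300,225:465],None,fx=3.3,fy=3.3,interpolation=cv2.INTER_CUBIC))
E
```

```text
[104 104 101] [ 95  97 101] [ 98  99 105] [113 117 120]Traceback (most recent call last):
  File "<stdin>", line 7, in <module>
ValueError: max() iterable argument is empty
```

Run:
```python
from h import *
im=cv2.imread("pics/top0.png");s=im.astype(int)
print(im[275,285],im[275,345],im[295,400],im[255,285])
d=s[:,:,0]-s[:,:,2]
m=np.zeros(d.shape,np.uint8);m[228:295,228:462]=((cv2.GaussianBlur(d.astype(np.float32),(3,3),0)[228:295,228:462]>-1)&(s[228:295,228:462,1]>90))*255
m=cv2.morphologyEx(cv2.morphologyEx(m,cv2.MORPH_OPEN,np.ones((3,3))),cv2.MORPH_CLOSE,np.ones((21,21)))
c=max(cv2.findContours(m,0,2)[0],key=cv2.contourArea)
r=cv2.minAreaRect(c);b=cv2.boxPoints(r);print(r,b)
w=ray("top",b,.004);print(w.round(4));ctr=w.mean(0)
L=w[:,:2];e=[L[1]-L[0],L[2]-L[1]];a=max(e,key=np.linalg.norm);print([np.linalg.norm(x) for x in e]);a=a/np.linalg.norm(a);a*=np.sign(a[1])
print("yaw",np.degrees(np.arctan2(-a[0],a[1])))
for k in(1.5,.5,-.5,-1.5):print(ctr[:2]+a*.12*k)
print("edges",ray("top",[[315,277],[374,274],[436,271]],.094).round(4))
print("jar",ray("top",[286,304],.06),"shaker",ray("top",[345,226],.075))
v=im.copy();cv2.polylines(v,[np.int32(b)],True,(0,0,255))
cv2.imwrite("pics/crop.png",cv2.resize(v[225:310,225:465],None,fx=3.3,fy=3.3,interpolation=cv2.INTER_CUBIC))
```

```text
[128 128 122] [122 127 123] [ 94  96 102] [123 124 119]
((294.9721984863281, 263.6770324707031), (42.75870132446289, 122.35894012451172), 86.9552230834961) [[232.7435  245.5775 ]
 [354.92972 239.07823]
 [357.2009  281.77655]
 [235.01468 288.27582]]
[[ 0.5371  0.215   0.004 ]
 [ 0.5469 -0.0426  0.004 ]
 [ 0.4568 -0.0449  0.004 ]
 [ 0.447   0.2087  0.004 ]]
[np.float64(0.25777811977382137), np.float64(0.09012644433137401)]
yaw 2.1808542582114234
[0.49008027 0.26391017]
[0.49464674 0.14399709]
[0.49921321 0.024084  ]
[ 0.50377967 -0.09582908]
edges [[ 0.4577  0.0405  0.094 ]
 [ 0.4617 -0.0715  0.094 ]
 [ 0.4657 -0.1889  0.094 ]]
jar [[0.40957903 0.09833324 0.06      ]] shaker [[ 0.55988603 -0.01943343  0.075     ]]
```

View pics/crop.png

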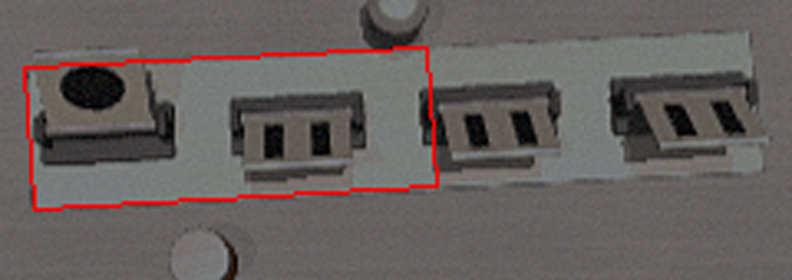

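The crop shows the rail's left end well fitted. The two middle tags show bars, and their hinges are at about (0.4985, 0.041) and (0.503, -0.077). I'll shut the gripper, square up the yaw, then cross above everything.

```bash
python3 -m crank '[{"gripper":0,"travel":[0,0,0],"twist":[0,0,0.149]},{"gripper":0,"travel":[0,0,0],"twist":[0,0,0.149]},{"gripper":0,"travel":[25,-40,0],"twist":[0,0,0]},{"gripper":0,"travel":[25,-40,0],"twist":[0,0,0]},{"gripper":0,"travel":[25,-40,0],"twist":[0,0,0]},{"gripper":0,"travel":[25,-40,0],"twist":[0,0,0]},{"gripper":0,"travel":[25,-40,0],"twist":[0,0,0]},{"gripper":0,"travel":[25,-40,0],"twist":[0,0,0]},{"gripper":0,"travel":[25,-40,0],"twist":[0,0,0]},{"gripper":0,"travel":[25,-40,0],"twist":[0,0,0]},{"gripper":0,"travel":[25,-40,0],"twist":[0,0,0]},{"gripper":0,"travel":[20,-40,0],"twist":[0,0,0]}]' 20
```

```text
time: 1.6
ee_pos: [0.4071, -0.1239, 0.231]
tcp_rot: [-180.0, 0.0, 0.1]
wrist_force: [0.7, -0.7, -0.8]
opening: -0.0001
grasp_force: 0.0
```

```bash
python3 -m crank '[{"gripper":0,"travel":[0,-47,0],"twist":[0,0,0]},{"gripper":0,"travel":[0,0,40],"twist":[0,0,0]},{"gripper":0,"travel":[0,0,40],"twist":[0,0,0]},{"gripper":0,"travel":[0,0,40],"twist":[0,0,0]},{"gripper":0,"travel":[0,0,38],"twist":[0,0,0]},{"gripper":0,"travel":[0,0,0],"twist":[0,0,0]},{"gripper":0,"travel":[0,0,0],"twist":[0,0,0]}]'
python3 - <<'E'
from h import *
for n in("top","side"): cv2.imwrite(f"pics/{n}1.png",bot.camera(n)[:,:,::-1])
a=cv2.imread("pics/top1.png")[160:340,200:480];b=cv2.imread("pics/side1.png")[150:360,200:480]
cv2.imwrite("pics/c1.png",cv2.resize(cv2.vconcat([a,b]),None,fx=1.5,fy=1.5))
E
```

```text
time: 2.48
ee_pos: [0.407, -0.0785, 0.0747]
tcp_rot: [180.0, -0.1, 0.0]
wrist_force: [-0.1, -0.1, 0.3]
opening: 0.0002
grasp_force: 0.0
```

View pics/c1.png

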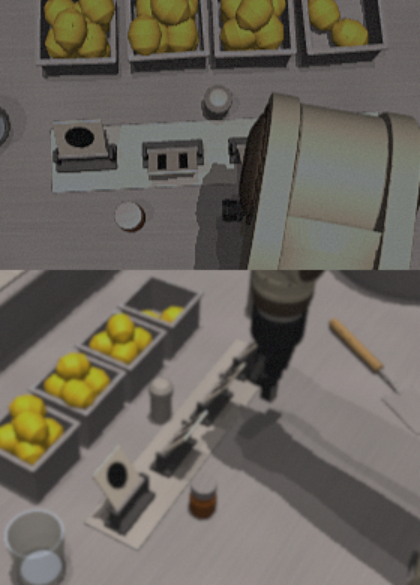

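The lower half (side view) shows the shut fingertips hanging just on the robot side of the third tag, in line with it and clear of the jar. Now a slow push.

```bash
python3 -m crank '[{"gripper":0,"travel":[15,0,0],"twist":[0,0,0]},{"gripper":0,"travel":[10,0,0],"twist":[0,0,0]},{"gripper":0,"travel":[7,0,0],"twist":[0,0,0]},{"gripper":0,"travel":[7,0,0],"twist":[0,0,0]},{"gripper":0,"travel":[7,0,0],"twist":[0,0,0]},{"gripper":0,"travel":[7,0,0],"twist":[0,0,0]},{"gripper":0,"travel":[7,0,0],"twist":[0,0,0]},{"gripper":0,"travel":[7,0,0],"twist":[0,0,0]},{"gripper":0,"travel":[7,0,0],"twist":[0,0,0]},{"gripper":0,"travel":[7,0,0],"twist":[0,0,0]},{"gripper":0,"travel":[6,0,0],"twist":[0,0,0]},{"gripper":0,"travel":[5,0,0],"twist":[0,0,0]}]'
```

```text
time: 4.08
ee_pos: [0.4989, -0.0784, 0.0733]
tcp_rot: [-180.0, 0.0, 0.0]
wrist_force: [0.2, -0.1, 0.1]
opening: 0.0001
grasp_force: 0.0
```

Back off, rise over the jar, and shift 120 mm left to the second tag, still clear of everything.

```bash
python3 -m crank '[{"gripper":0,"travel":[-30,0,0],"twist":[0,0,0]},{"gripper":0,"travel":[-40,0,0],"twist":[0,0,0]},{"gripper":0,"travel":[-22,0,0],"twist":[0,0,0]},{"gripper":0,"travel":[0,0,-40],"twist":[0,0,0]},{"gripper":0,"travel":[0,0,-40],"twist":[0,0,0]},{"gripper":0,"travel":[0,-40,0],"twist":[0,0,0]},{"gripper":0,"travel":[0,-40,0],"twist":[0,0,0]},{"gripper":0,"travel":[0,-36,0],"twist":[0,0,0]},{"gripper":0,"travel":[0,0,0],"twist":[0,0,0]}]'
python3 - <<'E'
from h import *
for n in("top","side"): cv2.imwrite(f"pics/{n}2.png",bot.camera(n)[:,:,::-1])
a=cv2.imread("pics/top2.png")[160:340,200:480];b=cv2.imread("pics/side2.png")[150:360,200:480]
cv2.imwrite("pics/c2.png",cv2.resize(cv2.vconcat([a,b]),None,fx=1.5,fy=1.5))
E
```

```text
time: 5.2
ee_pos: [0.407, 0.0155, 0.1533]
tcp_rot: [-179.0, 0.0, 1.5]
wrist_force: [0.1, -0.7, -0.1]
opening: 0.0002
grasp_force: 0.0
```

View pics/c2.png

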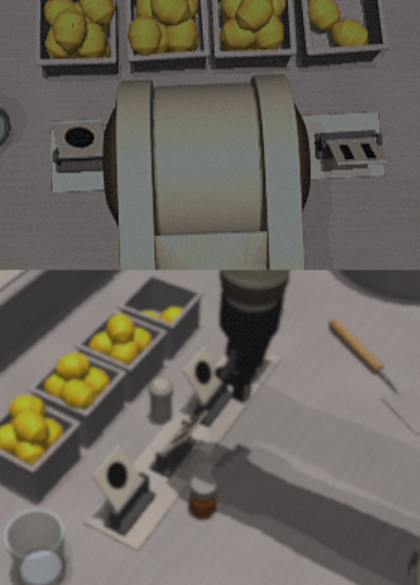

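The side view shows the third tag now disc-up and leaning to its bin, at (205,370) in the crop. The arm fell a bit short in y (0.0155), so I'll correct and go down.

```bash
python3 -m crank '[{"gripper":0,"travel":[0,0,0],"twist":[0,0,0]},{"gripper":0,"travel":[0,0,0],"twist":[0,0,0]},{"gripper":0,"travel":[0,-12,0],"twist":[0,0,0]},{"gripper":0,"travel":[0,-12,0],"twist":[0,0,0]},{"gripper":0,"travel":[0,0,0],"twist":[0,0,0]},{"gripper":0,"travel":[0,0,0],"twist":[0,0,0]}]'
```

```text
time: 6.05
ee_pos: [0.4068, 0.025, 0.1538]
tcp_rot: [-178.4, 0.0, 2.5]
wrist_force: [0.4, 0.3, 0.0]
opening: -0.0001
grasp_force: 0.0
```

```bash
python3 -c "
from workcell import bot
o=bot.get_obs();print(o['q'],o['qd'],o['ee_pos'])"
```

```text
[  2.41398911 -15.49055642 -17.4711187   88.03116919   1.57244509
 179.94204818] [-0.13578134  0.01603254 -0.02628996 -0.03913194  0.00856067 -0.06667349] [0.40675873 0.02497533 0.15379546]
```

Joint 6 is at its 180° limit, so I'll turn the tool to a positive yaw, which is harmless for pushing.

```bash
python3 -m crank '[{"gripper":0,"travel":[0,0,0],"twist":[0,0,-0.12]},{"gripper":0,"travel":[0,0,0],"twist":[0,0,-0.12]},{"gripper":0,"travel":[0,0,0],"twist":[0,0,0]},{"gripper":0,"travel":[0,0,0],"twist":[0,0,0]}]'
```

```text
time: 6.55
ee_pos: [0.4067, 0.0249, 0.1538]
tcp_rot: [-178.5, -0.4, 16.1]
wrist_force: [-0.4, -0.2, -0.9]
opening: 0.0001
grasp_force: 0.0
```

```bash
python3 -m crank '[{"gripper":0,"travel":[4,-14,0],"twist":[0,0,0]},{"gripper":0,"travel":[0,0,40],"twist":[0,0,0]},{"gripper":0,"travel":[0,0,40],"twist":[0,0,0]},{"gripper":0,"travel":[0,0,0],"twist":[0,0,0]},{"gripper":0,"travel":[0,0,0],"twist":[0,0,0]}]'
```

```text
time: 7.18
ee_pos: [0.4071, 0.042, 0.0757]
tcp_rot: [-178.5, -0.4, 16.2]
wrist_force: [0.3, 0.3, 0.3]
opening: -0.0001
grasp_force: 0.0
```

```bash
python3 -m crank '[{"gripper":0,"travel":[13,4,0],"twist":[0,0,0]},{"gripper":0,"travel":[9,2.5,0],"twist":[0,0,0]},{"gripper":0,"travel":[6.5,2,0],"twist":[0,0,0]},{"gripper":0,"travel":[6.5,2,0],"twist":[0,0,0]},{"gripper":0,"travel":[6.5,2,0],"twist":[0,0,0]},{"gripper":0,"travel":[6.5,2,0],"twist":[0,0,0]},{"gripper":0,"travel":[6.5,2,0],"twist":[0,0,0]},{"gripper":0,"travel":[6.5,2,0],"twist":[0,0,0]},{"gripper":0,"travel":[6.5,2,0],"twist":[0,0,0]},{"gripper":0,"travel":[6.5,2,0],"twist":[0,0,0]},{"gripper":0,"travel":[6,1.5,0],"twist":[0,0,0]},{"gripper":0,"travel":[5,1.5,0],"twist":[0,0,0]}]'
```

```text
time: 8.68
ee_pos: [0.4957, 0.0409, 0.0741]
tcp_rot: [-178.5, -0.4, 16.2]
wrist_force: [-0.3, -0.7, -0.6]
opening: 0.0001
grasp_force: 0.0
```

```bash
python3 -m crank '[{"gripper":0,"travel":[-29,-8,0],"twist":[0,0,0]},{"gripper":0,"travel":[-29,-8,0],"twist":[0,0,0]},{"gripper":0,"travel":[-29,-8,0],"twist":[0,0,0]},{"gripper":0,"travel":[0,0,-50],"twist":[0,0,0]},{"gripper":0,"travel":[0,0,-50],"twist":[0,0,0]},{"gripper":0,"travel":[-10,50,0],"twist":[0,0,0]},{"gripper":0,"travel":[-20,50,0],"twist":[0,0,0]},{"gripper":0,"travel":[-20,50,0],"twist":[0,0,0]},{"gripper":0,"travel":[-20,50,0],"twist":[0,0,0]},{"gripper":0,"travel":[-20,50,0],"twist":[0,0,0]},{"gripper":0,"travel":[-20,50,0],"twist":[0,0,0]},{"gripper":0,"travel":[0,0,0],"twist":[0,0,0]}]'
python3 - <<'E'
from h import *
for n in("top","side"): cv2.imwrite(f"pics/{n}3.png",bot.camera(n)[:,:,::-1])
a=cv2.imread("pics/top3.png")[140:340,180:560];b=cv2.imread("pics/side3.png")[130:370,100:480]
cv2.imwrite("pics/c3.png",cv2.resize(cv2.vconcat([a,b]),None,fx=1.3,fy=1.3))
E
```

```text
time: 10.18
ee_pos: [0.3826, -0.2846, 0.1648]
tcp_rot: [-178.4, -0.3, 16.0]
wrist_force: [-0.2, 0.6, 0.3]
opening: -0.0002
grasp_force: 0.0
```

View pics/c3.png

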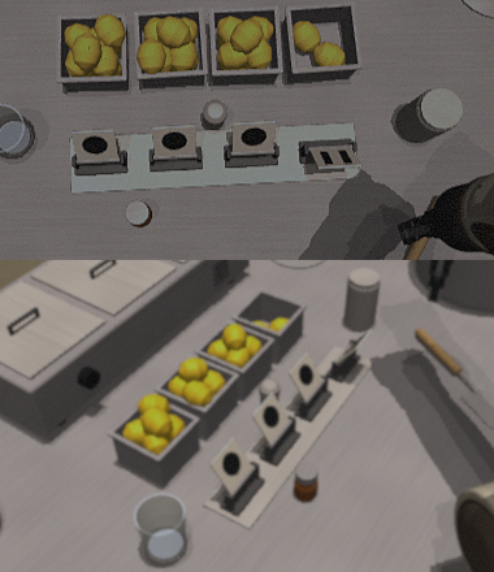

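The three tags in front of the full bins now show discs (crop: (97,147), (174,142), (254,138)). The tag for the nearly empty bin shows bars (333,157). Nothing else looks moved, and the arm is clear.

```bash
python3 -c "
from workcell import bot
print(bot.job_done())"
```

```text
the job is handed in; nothing more can be done
None
```

I pushed the two wrong tags (second and third from the left) over towards their full bins; the last pictures show all four tags on the proper side and nothing else visibly moved, and the job is handed in, though no verdict came back.

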